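# Post a slide mailer through the return box slot

## Task

Pick up the flat orange slide mailer and post it lengthwise through the narrow slot of the white return box, pushing until it drops completely inside. The metal slot plate is not fitted centrally, so feel for the opening with light pressure and never force the mailer against the box. Leave the timer, tape roll and wash bottle where they are.

Things in the scene. Friction and masses are not known exactly. Their poses are not given: they have to be found in the camera images.
- mailer_mid (a point): Centre (half-way up) of the slide mailer: a flat rigid orange plastic case with a white paper patch on top, 100 mm long (its x axis), 56 mm wide (y) and 12 mm thick (z), about 100 g, lying flat on the worktop. It is the same at both ends; either end may go in first. It lies at the front left or front right of the worktop, its x axis within 0.6 rad of the robot's x.
- mailer_end_a (a point): Middle of the mailer's end face at its +x end, 50 mm from its centre.
- mailer_end_b (a point): Middle of the mailer's end face at its -x end, 50 mm from its centre.
- return_box: White plastic return box with blue lid, fixed; 170 mm wide (y), 157 deep (x), top at z = 125 mm. Origin on the worktop under the middle of the front (robot-side) face; x points into the box, y left, z up. The outer face of the aluminium slot plate is the plane x = 0. Inside it is empty, floor at z = 4 mm, with a steel chute sloping down from just behind the plate: the mailer tips and slides in once over half its length is through.
- flap (a joint): Light black flap hanging in the slot 12 mm behind the plate's outer face; 0 rad hanging shut, up to 1.5 rad swung inward. The mailer pushes it open with less than 1 N and passes under it.
- sill_end (a point): Middle of the outer edge of the steel sill tongue, on its top: the tongue is 36 mm wide, its top 75 mm above the worktop, and it reaches 61 mm out of the front face, level, towards the robot (point axes as the box). The mailer can lie on it, its sides overhanging.
- slot_nominal (a point): Point of the box at x = 0, y = 0, z = 83.5 mm. The level slot is 59.5 mm wide and 18 mm high (z = 74.2 to 92.5 mm), straight through the 4 mm thick, 130 mm wide plate. The plate is shifted sideways by an unmeasured amount: the slot's centre lies anywhere up to 12 mm left or right of this point along the box's y. It stays there (80 N to shift it). Axes as the box.
- bench_timer: Flat white bench timer 60 x 70 x 16 mm, loose bystander; origin at the centre of its underside. It lies at the front on the other side from the mailer.
- tape_roll: Roll of beige tape, diameter 100 mm, 25 mm high, lying flat, loose bystander right of the box; origin at the centre of its underside.
- wash_bottle: White wash bottle with green cap and spout, 62 x 89 mm, 191 mm tall, loose bystander behind left of the box; origin at the centre of its underside.
There are look-alikes about, which are no part of the job. Of the things that look like the part that bears mailer_mid, the largest one is meant.

How it is judged:
On the way:
1. the mailer's leading end is at least 20 mm through the slot while the mailer is about level (x of any of mailer_end_a, mailer_end_b in the frame of return_box above 0.02 m and angle between mailer_mid's own z axis and vertical below 0.3 rad and z of mailer_mid in the frame of return_box between 0.07 and 0.1 m and horizontal distance between mailer_mid and slot_nominal below 0.05 m), for 0.1 s.
At the end, for the whole second after the job is handed in: The mailer is wholly inside the return box: both ends behind the slot plate (more than 6 mm behind its outer face) and between the walls, the centre below 60 mm above the worktop, at rest (z of mailer_mid in the frame of return_box below 0.06 m and x of mailer_end_a in the frame of return_box between 0.006 and 0.155 m and y of mailer_end_a in the frame of return_box between -0.085 and 0.085 m and z of mailer_end_a in the frame of return_box between 0 and 0.105 m and x of mailer_end_b in the frame of return_box between 0.006 and 0.155 m and y of mailer_end_b in the frame of return_box between -0.085 and 0.085 m and z of mailer_end_b in the frame of return_box between 0 and 0.105 m and linear speed of mailer below 0.02 m/s); the robot touches nothing.
It fails at once if the mailer is pressed against the box with more than 20 N (contact force between mailer and return_box above 20 N).
It fails at once if the bench timer is moved by more than 20 mm (distance of bench_timer from where it was at the start of the episode above 0.02 m).
It fails at once if the tape roll is moved by more than 20 mm (distance of tape_roll from where it was at the start of the episode above 0.02 m).
It fails at once if the wash bottle is moved by more than 20 mm (distance of wash_bottle from where it was at the start of the episode above 0.02 m).
It also fails if it takes over 69 s, if anything falls off the work surface, if the arm or the gripper's body presses on something with over 40 N, if the wrist force passes 120 N, or if a joint passes its speed limit or range.

## Robot

A 6-joint arm with a two-finger parallel gripper is mounted at the origin on a cart in front of the work surface, level with it; the furniture and walls round the work are solid. World frame = base frame: x ahead of the robot, y to its left, z up, the work surface at z = 0. Lengths are in m, angles in rad, forces in N, time in s.
With the tool pointing down it reaches from about 0.25 to 0.775 m from the base axis. Payload 4 kg.
Tool frame: the origin (TCP) lies at the very end of the fingers, on their centre line; the grasp point (between the pads) lies 19 mm behind it; z points along the fingers, y is the direction in which the jaws open and shut (so a half turn about z gives the same grasp; the last joint's range is limited). The gripper opens to 94 mm and grips with 3 to 60 N. Pads are 16 mm wide; open, the fingers measure 119 mm over their backs; the gripper's body (75 mm by 177 mm) begins 78 mm behind the grasp point.
Start: joints at [1.078, 0.087, 1.371, -0, 1.684, -0.103], TCP at [0.209, 0.509, 0.206] pointing down, gripper open.
Joint ranges: [-3.1, 3.1], [-0.76, 2.03], [0.27, 2.55], [-1.08, 4.22], [0.17, 2.65], [-2.57, 2.57]. Speed limits (rad/s): [2.79, 2.79, 3.14, 3.14, 3.14, 3.14].

## Interface

Orientations are given as [roll, pitch, yaw] about the fixed x, y, z axes, in that order (R = Rz(yaw) Ry(pitch) Rx(roll)).
In Python, from bench import robot, cams, models gives the robot as it stands.
- The arm moves only by the tool step_arm, never from a script. Its argument "series" is a list of rows, each a list of 5 numbers: the gripper command: -1 is shut, 1 is fully open, values between are in proportion, then the shift along the tool's x, y, z in mm, then the turn about the tool's z in degrees. A call has 1 to 20 rows; each row is the pose to reach, as a shift and turn from the pose commanded when the call began, along the tool's axes at that moment; what a row does not reach only later rows make up. A row lasts 1/8 s, in which the tool goes at most 62.5 mm and 10.7 degrees, less where a joint would pass 70% of its speed; a pose out of reach is approached as far as the arm can. A call with a gripper value outside its range is refused whole. The fingers move at their own pace and stop on an object; the grip force is fixed at half the most. Time passes only in rows, so rows that repeat a pose let the fingers close. It gives the time, the measured TCP pose, the force and the opening at its end, in the units of the state.
- robot.get_obs(): the state, without advancing time (a new reading comes with each control period).
- cams.snapshot(name): name is "scene" or "top"; returns a dict with "pixels" (480x640x3 uint8, red, green, blue), "fov_y" (degrees; the focal length in pixels is half the picture's height over the tangent of half this angle, whatever the lens; pixels are square), "cx", "cy" (the principal point, pixels), "k1" (the pictures are not rectified: a ray, as slopes to the right and down, at radius r is drawn at 1 + k1 r^2 times it, then the intrinsics apply), "R" (3x3) and "t" (3): a world point X has camera coordinates R X + t. Camera axes: x right, y down, z forward; pixel columns grow to the right and rows downward; lengths in m; the calibration is good to about 2 mm. A picture is of the moment at which its call begins. There is no depth.
- robot.close_job(): hands the job in, once; it reports no verdict.
Trained networks look in a picture, given as the dict that the camera call returned (one of the last four; its "shot" number tells which), for a name from the list of things; names that differ only in an ending like _2 or _b are one class to them, and where a whole thing is asked for, a point or a joint stands for the part that bears it (a point fixed in the world has none). Each returns a list of dicts, best first, with "p" (0 to 1); they miss things now and then, are a little off and sometimes report something else, mostly with a low value. They report only what shows in the picture. A call takes as long as a camera call. They do not tell look-alikes from the thing itself.
- models.find_in(picture, label): "position" ([x, y, z] in m, in world coordinates, good to about 4 mm: the middle of the surface that is visible of it).
- models.pinpoint(picture, label): "position" ([x, y, z] in m, in world coordinates, good to about 4 mm: a listed point, or the origin of a listed thing).
The state is a dict: "time": time; "joint_positions": joint angles; "qvel": joint speeds; "joint_torque": joint torques, N m; "tool_pos": TCP position; "ee_rot": TCP orientation; "wrist_force": force on the tool from outside, world axes, zero at the start; "wrist_torque": the same for the moment, N m; "width": finger opening in m.
Only numpy, scipy, OpenCV 4.12 (cv2) and the standard library are available. Lean on these libraries where they do the work, as an engineer would, in place of code of your own. Each camera call takes 0.05 s, during which the arm holds its last target. There are 200 camera calls.

## Working session

There is one attempt and no reset: what is moved stays moved. The work goes in short steps, Python scripts to look and compute and a tool call to move; the robot and the scene stay as the last step left them, time stands still between calls to the robot, and variables do not carry over. Pictures are saved under pics/ and viewed, about 8 in all and at most 12, crops included, and the job is handed in when it is done.

Besides the shell and the picture viewer there is one more tool, called after "Call:" as name(argument=value, ...), one argument or row to a line, values as JSON. step_arm: Moves the arm, as the interface text tells. Its arguments: {"type":"object","properties":{"series":{"type":"array","items":{"type":"array","items":{"type":"number"}}}},"required":["series"]}

```bash
mkdir -p pics; ls; cat > h.py <<'E'
import numpy as np, cv2
from bench import robot, cams, models
def K(s):
    f=240/np.tan(np.radians(s["fov_y"])/2); return np.array([[f,0,s["cx"]],[0,f,s["cy"]],[0,0,1.]])
def D(s): return np.array([s["k1"],0,0,0,0.])
def proj(s,X):
    return cv2.projectPoints(np.atleast_2d(np.array(X,float)),cv2.Rodrigues(np.array(s["R"]))[0],np.array(s["t"],float),K(s),D(s))[0][:,0]
def ray(s,uv):
    n=cv2.undistortPoints(np.array(uv,float).reshape(-1,1,2),K(s),D(s))[:,0]
    R=np.array(s["R"]);t=np.array(s["t"]); return -R.T@t, np.c_[n,np.ones(len(n))]@R
def atz(s,uv,z):
    c,d=ray(s,uv); return c+d*((z-c[2])/d[:,2])[:,None]
def save(s,n): cv2.imwrite("pics/"+n,np.ascontiguousarray(s["pixels"][:,:,::-1]))
E
python3 - <<'E'
from h import *
np.set_printoptions(precision=4,suppress=True)
print(robot.get_obs())
for n in("scene","top"):
    s=cams.snapshot(n); save(s,n+"0.png"); print(n,s["fov_y"],s["k1"],"cam at",-np.array(s["R"]).T@s["t"])
    for l in("mailer_mid","mailer_end_a","mailer_end_b","return_box","sill_end","slot_nominal","bench_timer","tape_roll","wash_bottle"):
        for r in models.pinpoint(s,l)[:3]: print(l,np.round(r["position"],4),round(r["p"],2),proj(s,r["position"])[0].round())
E
```

```text
pics
{'time': 0.0, 'joint_positions': array([ 1.0779,  0.088 ,  1.3723, -0.    ,  1.6836, -0.1031]), 'qvel': array([-0.0024, -0.0001, -0.0014,  0.0001,  0.0028,  0.001 ]), 'joint_torque': array([  0.0005, -34.0174, -30.2432,   0.0719,   0.033 ,  -0.0002]), 'tool_pos': array([0.2087, 0.5083, 0.2043]), 'ee_rot': array([-3.1394, -0.0002,  2.7518]), 'wrist_force': array([0.0535, 0.7751, 0.2938]), 'wrist_torque': array([-0.0056,  0.047 ,  0.016 ]), 'width': 0.09412056067227002}
scene 49.26312146168116 -0.02533660245529614 cam at [-0.3283 -0.528   0.7997]
mailer_mid [ 0.3204 -0.2423  0.0101] 0.93 [362. 356.]
mailer_mid [ 0.4518 -0.281   0.0044] 0.82 [406. 324.]
mailer_mid [ 0.465  -0.4097  0.0017] 0.66 [467. 344.]
mailer_end_a [ 0.4035 -0.2643  0.0073] 0.9 [390. 335.]
mailer_end_a [ 0.3585 -0.2305  0.0052] 0.83 [366. 343.]
mailer_end_a [ 0.501  -0.3006  0.0063] 0.74 [424. 313.]
mailer_end_b [ 0.4035 -0.2643  0.0073] 0.9 [390. 335.]
mailer_end_b [ 0.3585 -0.2305  0.0052] 0.83 [366. 343.]
mailer_end_b [ 0.501  -0.3006  0.0063] 0.74 [424. 313.]
return_box [ 0.5534  0.0154 -0.0004] 0.81 [312. 
[... 772 characters left out ...]
55. 248.]
mailer_end_b [ 0.4234 -0.3922  0.0058] 0.94 [445. 275.]
mailer_end_b [ 0.4968 -0.3057  0.0034] 0.88 [415. 250.]
mailer_end_b [ 0.4991 -0.4232  0.0086] 0.85 [455. 248.]
return_box [0.5595 0.0192 0.0037] 0.59 [303. 229.]
sill_end [0.4919 0.0254 0.0742] 0.92 [299. 251.]
sill_end [ 0.4968 -0.303   0.0073] 0.4 [414. 250.]
slot_nominal [0.5594 0.0176 0.0831] 0.56 [302. 226.]
bench_timer [0.432  0.2714 0.0001] 0.79 [217. 274.]
bench_timer [ 0.6776 -0.3537  0.0003] 0.69 [429. 188.]
bench_timer [0.4888 0.0283 0.075 ] 0.27 [298. 252.]
tape_roll [ 0.6763 -0.3519 -0.0023] 0.74 [428. 189.]
wash_bottle [0.7195 0.296  0.0033] 0.76 [210. 176.]
wash_bottle [ 0.455  -0.2847  0.0083] 0.75 [408. 264.]
```

```bash
python3 - <<'E'
import cv2,numpy as np
a=cv2.imread("pics/scene0.png")[200:400,240:500]; b=cv2.imread("pics/top0.png")[170:330,260:480]
cv2.imwrite("pics/c0.png",np.vstack([cv2.resize(a[:, :],(390,300)) , cv2.resize(b,(390,284))])); cv2.imwrite("pics/c1.png",cv2.resize(b,None,fx=3.6,fy=3.6,interpolation=2))
E
```

```text
(no output)
```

View pics/scene0.png

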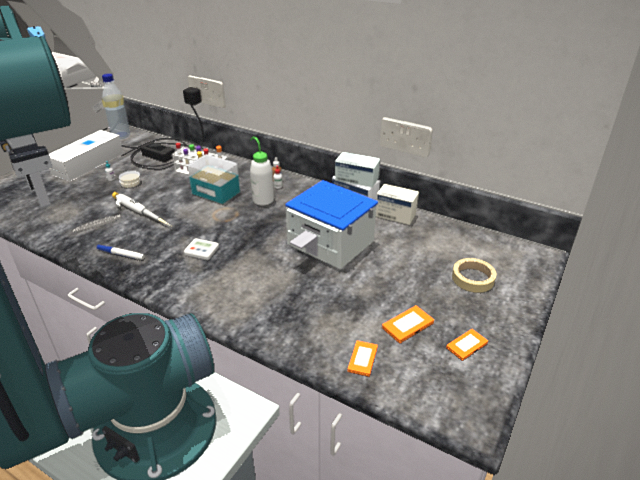

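View pics/c1.png

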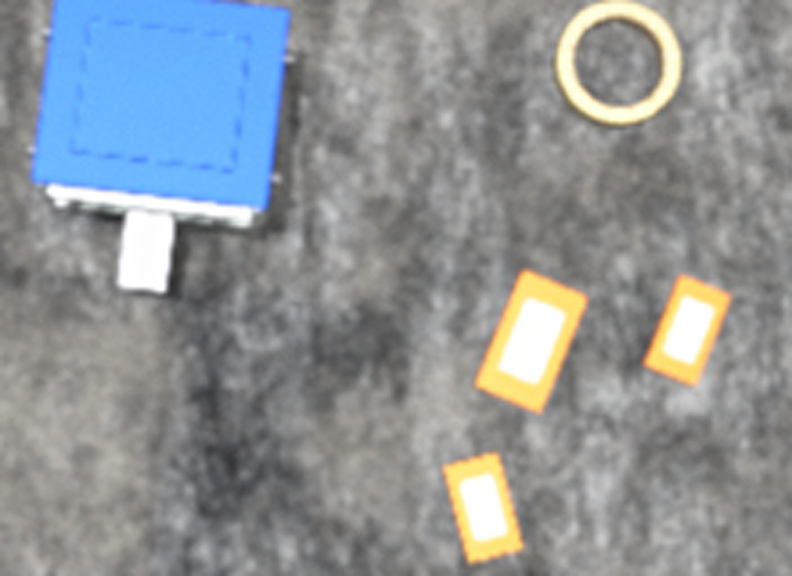

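Three look-alikes are orange: scene (408,323), (362,356) and (467,344). In top they are (408,263), (392,311) and (451,262). The one at (408,323) is clearly the largest, so it is my choice. Next I measure it, the box yaw, and the slot edges.

```bash
python3 - <<'E'
from h import *
np.set_printoptions(precision=4,suppress=True)
S={n:cams.snapshot(n) for n in("scene","top")}
def blob(s,m,near):
    m=cv2.morphologyEx(m.astype(np.uint8),cv2.MORPH_CLOSE,np.ones((3,3)))
    for c in cv2.findContours(m,0,1)[0]:
        if cv2.contourArea(c)>60 and cv2.pointPolygonTest(c,near,False)>=0: return c[:,0].astype(float)
def rect(P):
    (c,wh,a)=cv2.minAreaRect((P[:,:2]*1e3).astype(np.float32)); return c,wh,a
for n,nears in(("scene",[(408,323),(362,356),(467,344)]),("top",[(408,263),(392,311),(451,262)])):
    s=S[n]; h=cv2.cvtColor(s["pixels"],cv2.COLOR_RGB2HSV); 
    org=(h[...,0]>5)&(h[...,0]<22)&(h[...,1]>140)&(h[...,2]>150)
    blue=(h[...,0]>100)&(h[...,0]<125)&(h[...,1]>150)&(h[...,2]>100)
    for q in nears:
        c=blob(s,org,q); 
        if c is not None: print(n,q,[rect(atz(s,c,z)) for z in (0.012,)])
    c=blob(s,blue,(332,203) if n=="scene" else (305,200)); print(n,"lid",rect(atz(s,c,.125)))
a=S["scene"]["pixels"][205:270,275:385,::-1]
cv2.imwrite("pics/c2.png",cv2.resize(a,None,fx=7,fy=7,interpolation=2))
E
```

```text
scene (408, 323) [((448.80316162109375, -284.58135986328125), (62.225223541259766, 106.76289367675781), 66.56122589111328)]
scene (362, 356) [((315.9918212890625, -244.21710205078125), (84.2928695678711, 44.96241760253906), 14.150038719177246)]
scene (467, 344) [((454.81298828125, -410.28924560546875), (47.41583251953125, 83.7486572265625), 66.77174377441406)]
scene lid ((626.917236328125, 2.3248138427734375), (178.1077423095703, 158.67552185058594), 82.9769287109375)Traceback (most recent call last):
  File "<stdin>", line 17, in <module>
  File "h.py", line 12, in atz
    c,d=ray(s,uv); return c+d*((z-c[2])/d[:,2])[:,None]
        ~~~^^^^^^
  File "h.py", line 9, in ray
    n=cv2.undistortPoints(np.array(uv,float).reshape(-1,1,2),K(s),D(s))[:,0]
                          ~~~~~~~~~~~~~~~~~~~~~~~~~~^^^^^^^^
ValueError: cannot reshape array of size 1 into shape (1,2)
```

```bash
python3 - <<'E'
from h import *
np.set_printoptions(precision=4,suppress=True)
s=cams.snapshot("top"); h=cv2.cvtColor(s["pixels"],cv2.COLOR_RGB2HSV); print(h[198,306],h[263,408],h[252,412])
for nm,q,m,z in(("mailer",(408,263),(h[...,0]>5)&(h[...,0]<25)&(h[...,1]>110)&(h[...,2]>150),.012),("lid",(306,198),(h[...,0]>95)&(h[...,0]<130)&(h[...,1]>110),.125)):
    for c in cv2.findContours(m.astype(np.uint8),0,1)[0]:
        if cv2.contourArea(c)>60 and cv2.pointPolygonTest(c,q,False)>=0:
            P=atz(s,c[:,0].astype(float),z); print(nm,cv2.minAreaRect((P[:,:2]*1e3).astype(np.float32)))
s=cams.snapshot("scene")
a=s["pixels"][205:270,275:385,::-1]
cv2.imwrite("pics/c2.png",cv2.resize(a,None,fx=7,fy=7,interpolation=2))
E
```

```text
[105 150 254] [ 30   1 255] [ 24 136 255]
mailer ((454.3282775878906, -281.19573974609375), (58.88380432128906, 102.58222198486328), 65.67977142333984)
lid ((636.2601318359375, 7.6293182373046875), (178.1920928955078, 150.98056030273438), 82.84703826904297)
```

View pics/c2.png

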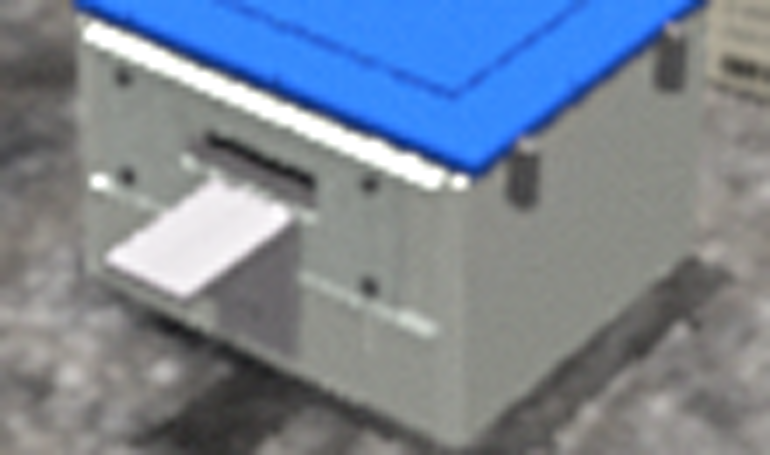

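The crop shows the slot as a dark band from about crop (195,150) to (315,200). The plate bolts are at (123,77), (127,177), (370,185) and (370,287). The sill's outer edge runs (107,258)-(183,297). I project these onto the box's front plane.

```bash
python3 - <<'E'
from h import *
np.set_printoptions(precision=1,suppress=True)
s=cams.snapshot("scene")
yaw=np.radians(-7.1); ex=np.array([np.cos(yaw),np.sin(yaw),0]); ey=np.array([-ex[1],ex[0],0])
p0=np.array([.557,.018,0])
def box(uv,off=0,z=None):
    uv=(np.array(uv,float)-3)/7+[275,205]
    c,d=ray(s,uv)
    k=((p0-c)@ex+off)/(d@ex) if z is None else (z-c[2])/d[:,2]
    P=c+d*k[:,None]-p0
    return np.c_[P@ex,P@ey,P[:,2]]*1e3
print("bolts",box([(123,77),(127,177),(370,185),(370,287)]))
print("slot ends TL BL TR BR",box([(205,135),(187,162),(315,185),(315,215)]))
print("sill root",box([(222,180),(290,213)]),"sill tip z75",box([(107,258),(183,297)],z=.075))
print("face edges top/bottom L, R",box([(82,45),(85,270),(470,185),(458,445)]))
E
```

```text
bolts [[ -0.   60.4  97.5]
 [ -0.   60.3  54.9]
 [  0.  -48.   97.2]
 [  0.  -48.3  54.8]]
slot ends TL BL TR BR [[ -0.   23.6  88.1]
 [ -0.   32.1  73.1]
 [  0.  -24.6  87.3]
 [  0.  -24.6  74.8]]
sill root [[ -0.   16.4  72.1]
 [  0.  -13.7  71. ]] sill tip z75 [[-62.8  15.5  75. ]
 [-64.2 -18.8  75. ]]
face edges top/bottom L, R [[  0.   79.  103.5]
 [  0.   82.5   3.9]
 [ -0.  -88.8 114.5]
 [  0.  -86.8   4.4]]
```

Call:
step_arm(
  series=[
    [1, -492, -638, 60, 1.7],
    [1, -492, -638, 60, 1.7],
    [1, -492, -638, 60, 1.7],
    [1, -492, -638, 60, 1.7],
    [1, -492, -638, 60, 1.7],
    [1, -492, -638, 60, 1.7],
    [1, -492, -638, 60, 1.7],
    [1, -492, -638, 60, 1.7],
    [1, -492, -638, 60, 1.7],
    [1, -492, -638, 60, 1.7],
    [1, -492, -638, 60, 1.7],
    [1, -492, -638, 60, 1.7],
    [1, -492, -638, 60, 1.7],
    [1, -492, -638, 60, 1.7],
    [1, -492, -638, 100, 1.7],
    [1, -492, -638, 140, 1.7],
    [1, -492, -638, 140, 1.7],
    [1, -492, -638, 140, 1.7],
  ],
)

```text
time: 3.5
tool_pos: [0.4225, -0.2682, 0.0673]
ee_rot: [-3.141, 0.002, 2.723]
wrist_force: [0.5, 0.2, 1.3]
width: 0.0945
```

```bash
python3 - <<'E'
from h import *
np.set_printoptions(precision=4,suppress=True)
o=robot.get_obs(); print(o["tool_pos"],o["ee_rot"],o["joint_positions"],o["wrist_force"])
ims=[]
for n,(x,y) in(("scene",(330,250)),("top",(330,190))):
    s=cams.snapshot(n); a=np.ascontiguousarray(s["pixels"][y:y+130,x:x+130,::-1])
    a=cv2.resize(a,None,fx=3,fy=3,interpolation=2)
    u=(proj(s,[[.4214,-.2692,.012],[.4525,-.283,.012]])-[x,y])*3+1
    for p in u: cv2.circle(a,tuple(int(v) for v in p),3,(255,0,255),-1)
    ims.append(a)
cv2.imwrite("pics/c3.png",np.hstack(ims))
E
```

```text
[ 0.4225 -0.2682  0.0673] [-3.1412  0.0024  2.7229] [-0.6792  0.0458  1.6937  0.0002  1.3996 -1.8314] [0.477  0.2076 1.2657]
```

View pics/c3.png

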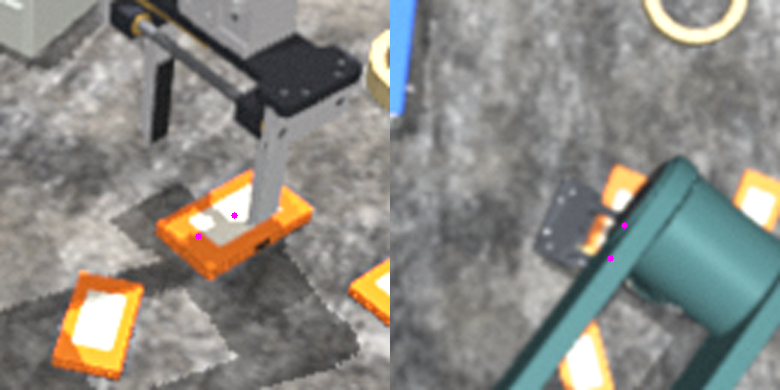

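The scene view shows the fingers either side of the right mailer, with the computed centre on its paper patch. Descending and gripping.

Call:
step_arm(
  series=[
    [1, 0, 0, 35, 0],
    [1, 0, 0, 55, 0],
    [1, 0, 0, 64, 0],
    [1, 0, 0, 64, 0],
    [1, 0, 0, 64, 0],
    [-1, 0, 0, 64, 0],
    [-1, 0, 0, 64, 0],
    [-1, 0, 0, 64, 0],
    [-1, 0, 0, 64, 0],
    [-1, 0, 0, 64, 0],
    [-1, 0, 0, 64, 0],
    [-1, 0, 0, 64, 0],
  ],
)

```text
time: 5.1
tool_pos: [0.4217, -0.2683, 0.0015]
ee_rot: [3.141, -0.0, 2.722]
wrist_force: [0.8, -0.0, 1.3]
width: 0.056
```

Call:
step_arm(
  series=[
    [-1, 0, 0, -30, 0],
    [-1, 0, 0, -80, 0],
    [-1, 0, 0, -140, 0],
    [-1, 25, 73, -140, -4],
    [-1, 50, 146, -140, -8],
    [-1, 75, 219, -140, -12],
    [-1, 99.6, 291.5, -140, -16.9],
    [-1, 99.6, 291.5, -140, -16.9],
    [-1, 99.6, 291.5, -140, -16.9],
    [-1, 99.6, 291.5, -140, -16.9],
    [-1, 99.6, 291.5, -110, -16.9],
    [-1, 99.6, 291.5, -90, -16.9],
    [-1, 99.6, 291.5, -82, -16.9],
    [-1, 99.6, 291.5, -82, -16.9],
    [-1, 99.6, 291.5, -82, -16.9],
    [-1, 99.6, 291.5, -82, -16.9],
  ],
)

```text
time: 7.1
tool_pos: [0.4501, 0.0383, 0.0845]
ee_rot: [3.141, 0.002, 3.017]
wrist_force: [-0.0, -0.1, -1.5]
width: 0.0557
```

```bash
python3 - <<'E'
from h import *
np.set_printoptions(precision=4,suppress=True)
o=robot.get_obs(); print(o["tool_pos"],o["ee_rot"],o["wrist_force"],o["width"])
s=cams.snapshot("scene"); save(s,"s4.png")
t=cams.snapshot("top"); save(t,"t4.png")
for q in(s,t):
  for l in("mailer_mid","mailer_end_a","slot_nominal"):
    for r in models.pinpoint(q,l)[:5]:
        print(l,np.round(r["position"],4),round(r["p"],2))
a=cv2.resize(np.ascontiguousarray(s["pixels"][190:275,270:385,::-1]),None,fx=4,fy=4,interpolation=2)
b=cv2.resize(np.ascontiguousarray(t["pixels"][195:280,260:345,::-1]),None,fx=4,fy=4,interpolation=2)
cv2.imwrite("pics/c4.png",np.hstack([a,b]))
E
```

```text
[0.4501 0.0383 0.0845] [3.1413 0.002  3.0168] [-0.0242 -0.0878 -1.5412] 0.05566446705199223
mailer_mid [ 0.323  -0.2416  0.0057] 0.89
mailer_mid [0.4846 0.0376 0.0875] 0.61
mailer_mid [ 0.4654 -0.4085  0.0049] 0.58
mailer_end_a [0.432  0.0393 0.0912] 0.86
mailer_end_a [ 0.4268 -0.3947  0.0065] 0.81
mailer_end_a [ 0.2811 -0.2506  0.008 ] 0.81
mailer_end_a [ 0.4983 -0.4266  0.004 ] 0.73
mailer_end_a [0.5384 0.0275 0.0882] 0.66
slot_nominal [0.5554 0.0151 0.0788] 0.77
mailer_mid [ 0.4597 -0.4105  0.0052] 0.87
mailer_mid [ 0.325  -0.2407  0.0026] 0.7
mailer_mid [0.4873 0.0298 0.0904] 0.53
mailer_end_a [ 0.4951 -0.423   0.0076] 0.94
mailer_end_a [ 0.4236 -0.3928  0.0041] 0.94
mailer_end_a [ 0.3618 -0.2331  0.0061] 0.89
mailer_end_a [0.4874 0.0326 0.0922] 0.73
mailer_end_a [0.5322 0.0276 0.0898] 0.47
slot_nominal [0.5552 0.0143 0.0831] 0.66
```

View pics/c4.png

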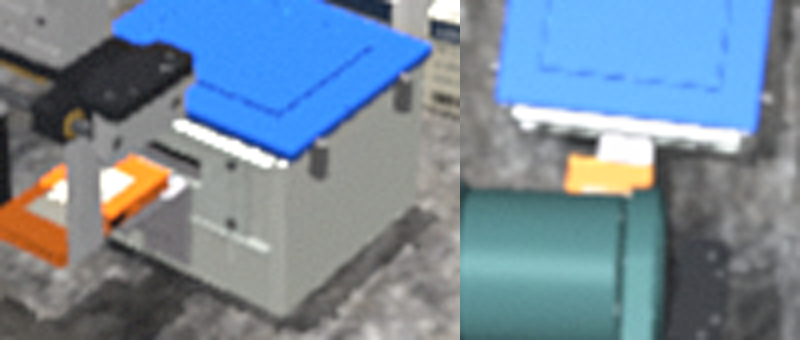

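The mailer is level in the grip, with its leading end about 20 mm short of the plate. I lower it to slot height, then compare its edges with the slot in one overlay.

Call:
step_arm(
  series=[
    [-1, 0, 0, 5.5, 0],
    [-1, 0, 0, 5.5, 0],
    [-1, 0, 0, 5.5, 0],
    [-1, 0, 0, 5.5, 0],
  ],
)

```text
time: 8.0
tool_pos: [0.4495, 0.0384, 0.078]
ee_rot: [3.142, 0.0, 3.017]
wrist_force: [0.1, -0.1, -0.3]
width: 0.0556
```

```bash
python3 - <<'E'
from h import *
np.set_printoptions(precision=4,suppress=True)
o=robot.get_obs(); tp=o["tool_pos"]; print(tp,o["ee_rot"],o["wrist_force"])
yaw=o["ee_rot"][2]-np.pi; ex=np.array([np.cos(yaw),np.sin(yaw),0]); ey=np.array([-ex[1],ex[0],0])
s=cams.snapshot("scene"); x0,y0,F=285,205,8
a=cv2.resize(np.ascontiguousarray(s["pixels"][y0:y0+55,x0:x0+65,::-1]),None,fx=F,fy=F,interpolation=2)
def line(P,col,cl=True):
    u=((proj(s,P)-[x0,y0])*F+F/2).round().astype(np.int32); cv2.polylines(a,[u],cl,col,1)
zt=tp[2]-.0015+.012
for L in(.084,.088): line([tp*[1,1,0]+[0,0,z]+L*ex+w*ey for w,z in((-.028,zt),(.028,zt),(.028,zt-.012),(-.028,zt-.012))],(255,0,255))
p0=np.array([.557,.018,0])
line([p0+(5+w)*1e-3*ey+[0,0,z] for w,z in((-29.75,.0742),(29.75,.0742),(29.75,.0925),(-29.75,.0925))],(0,255,0))
line([p0+y*1e-3*ey+[0,0,z] for y,z in((60.4,.0975),(60.3,.0549),(-48.3,.0548),(-48,.0972))],(255,255,0))
cv2.imwrite("pics/c5.png",a)
E
```

```text
[0.4495 0.0384 0.078 ] [3.1416 0.0002 3.0171] [ 0.0668 -0.076  -0.3331]
```

View pics/c5.png

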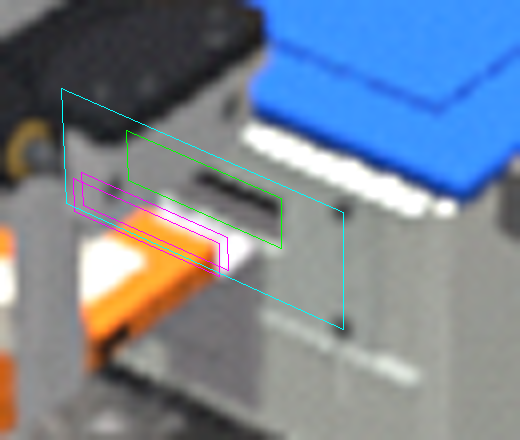

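The overlay agrees well. The mailer sits about 1.5 mm left of the estimated slot centre, so I shift right and approach, then feel in small steps.

Call:
step_arm(
  series=[
    [-1, -5, -1.5, -1, 0],
    [-1, -10, -1.5, -1, 0],
    [-1, -15, -1.5, -1, 0],
    [-1, -18, -1.5, -1, 0],
    [-1, -18, -1.5, -1, 0],
    [-1, -18, -1.5, -1, 0],
  ],
)

```text
time: 8.8
tool_pos: [0.467, 0.0348, 0.0789]
ee_rot: [3.142, -0.0, 3.017]
wrist_force: [-0.1, -0.3, -0.4]
width: 0.0557
```

Call:
step_arm(
  series=[
    [-1, -1, 0, 0, 0],
    [-1, -2, 0, 0, 0],
    [-1, -3, 0, 0, 0],
    [-1, -3, 0, 0, 0],
  ],
)

```text
time: 9.3
tool_pos: [0.4701, 0.0343, 0.079]
ee_rot: [3.142, 0.0, 3.017]
wrist_force: [0.1, -0.0, -0.4]
width: 0.0554
```

Call:
step_arm(
  series=[
    [-1, -1, 0, 0, 0],
    [-1, -2, 0, 0, 0],
    [-1, -2, 0, 0, 0],
  ],
)

```text
time: 9.68
tool_pos: [0.4721, 0.0341, 0.079]
ee_rot: [3.142, 0.0, 3.017]
wrist_force: [0.6, -0.5, -0.8]
width: 0.0558
```

Call:
step_arm(
  series=[
    [-1, -1, 0, 0, 0],
    [-1, -2, 0, 0, 0],
    [-1, -2, 0, 0, 0],
  ],
)

```text
time: 10.05
tool_pos: [0.4741, 0.0339, 0.079]
ee_rot: [3.142, 0.0, 3.017]
wrist_force: [-0.0, 0.5, -0.5]
width: 0.0554
```

Call:
step_arm(
  series=[
    [-1, -1, 0, 0, 0],
    [-1, -1, 0, 0, 0],
  ],
)

```text
time: 10.3
tool_pos: [0.4751, 0.0337, 0.079]
ee_rot: [3.141, -0.0, 3.017]
wrist_force: [0.6, 0.8, -1.1]
width: 0.0557
```

Call:
step_arm(
  series=[
    [-1, -1, 0, 0, 0],
    [-1, -1, 0, 0, 0],
  ],
)

```text
time: 10.55
tool_pos: [0.4761, 0.0336, 0.079]
ee_rot: [3.142, 0.0, 3.017]
wrist_force: [1.3, 0.1, -0.6]
width: 0.0556
```

Call:
step_arm(
  series=[
    [-1, -1, 0, 0, 0],
    [-1, -1, 0, 0, 0],
  ],
)

```text
time: 10.8
tool_pos: [0.4771, 0.0335, 0.079]
ee_rot: [3.141, 0.0, 3.017]
wrist_force: [-1.0, 0.4, -1.9]
width: 0.0554
```

Call:
step_arm(
  series=[
    [-1, -1, 0, 0, 0],
    [-1, -1, 0, 0, 0],
  ],
)

```text
time: 11.05
tool_pos: [0.4781, 0.0334, 0.079]
ee_rot: [3.141, 0.0, 3.017]
wrist_force: [0.8, 0.9, -1.2]
width: 0.0558
```

Call:
step_arm(
  series=[
    [-1, -1, 0, 0, 0],
    [-1, -1, 0, 0, 0],
  ],
)

```text
time: 11.3
tool_pos: [0.4791, 0.0332, 0.079]
ee_rot: [3.142, 0.0, 3.017]
wrist_force: [0.2, 0.3, -1.2]
width: 0.0557
```

Call:
step_arm(
  series=[
    [-1, -1, 0, 0, 0],
    [-1, -2, 0, 0, 0],
    [-1, -2, 0, 0, 0],
  ],
)

```text
time: 11.68
tool_pos: [0.4811, 0.033, 0.079]
ee_rot: [3.142, 0.0, 3.017]
wrist_force: [0.3, -0.7, -0.3]
width: 0.0559
```

Call:
step_arm(
  series=[
    [-1, -1, 0, 0, 0],
    [-1, -2, 0, 0, 0],
    [-1, -2, 0, 0, 0],
  ],
)

```text
time: 12.05
tool_pos: [0.483, 0.0327, 0.0789]
ee_rot: [3.142, -0.0, 3.017]
wrist_force: [0.3, -0.3, -1.0]
width: 0.0559
```

Call:
step_arm(
  series=[
    [-1, -1, 0, 0, 0],
    [-1, -2, 0, 0, 0],
    [-1, -2, 0, 0, 0],
  ],
)

```text
time: 12.42
tool_pos: [0.485, 0.0325, 0.079]
ee_rot: [3.142, -0.0, 3.017]
wrist_force: [-0.4, 0.5, -0.3]
width: 0.0558
```

Call:
step_arm(
  series=[
    [-1, -1, 0, 0, 0],
    [-1, -2, 0, 0, 0],
    [-1, -2, 0, 0, 0],
  ],
)

```text
time: 12.8
tool_pos: [0.487, 0.0322, 0.079]
ee_rot: [3.142, 0.0, 3.017]
wrist_force: [-0.7, 0.1, -0.6]
width: 0.0556
```

Call:
step_arm(
  series=[
    [-1, -1, 0, 0, 0],
    [-1, -2, 0, 0, 0],
    [-1, -3, 0, 0, 0],
    [-1, -3, 0, 0, 0],
  ],
)

```text
time: 13.3
tool_pos: [0.49, 0.0319, 0.0789]
ee_rot: [3.141, -0.0, 3.017]
wrist_force: [0.4, -0.4, -0.9]
width: 0.0557
```

Call:
step_arm(
  series=[
    [-1, -1, 0, 0, 0],
    [-1, -2, 0, 0, 0],
    [-1, -3, 0, 0, 0],
    [-1, -3, 0, 0, 0],
  ],
)

```text
time: 13.8
tool_pos: [0.493, 0.0315, 0.079]
ee_rot: [3.142, 0.0, 3.017]
wrist_force: [-0.1, -0.2, -1.9]
width: 0.0558
```

Call:
step_arm(
  series=[
    [-1, -1, 0, 0, 0],
    [-1, -2, 0, 0, 0],
    [-1, -3, 0, 0, 0],
    [-1, -3, 0, 0, 0],
  ],
)

```text
time: 14.3
tool_pos: [0.496, 0.0311, 0.079]
ee_rot: [3.141, 0.0, 3.017]
wrist_force: [-0.4, 0.0, -0.6]
width: 0.0555
```

```bash
python3 - <<'E'
from h import *
s=cams.snapshot("scene"); a=s["pixels"][195:265,275:355,::-1]
t=cams.snapshot("top"); b=t["pixels"][200:270,265:345,::-1]
cv2.imwrite("pics/c6.png",np.hstack([cv2.resize(np.ascontiguousarray(q),None,fx=5,fy=5,interpolation=2) for q in(a,b)]))
E
```

```text
(no output)
```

View pics/c6.png

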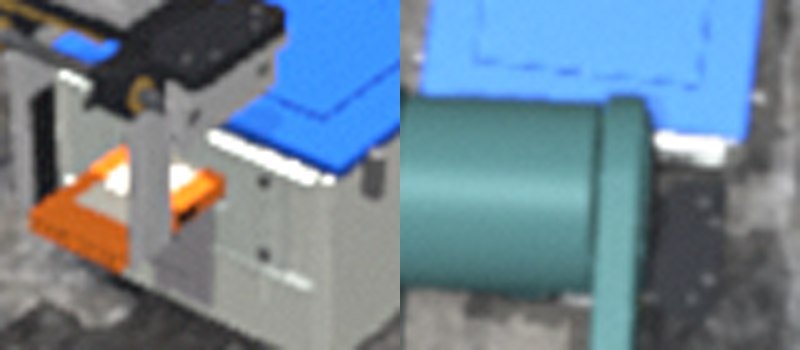

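The mailer has entered the slot: its orange edge meets the plate at crop (222,185), with no contact force. Continuing.

Call:
step_arm(
  series=[
    [-1, -2, 0, 0, 0],
    [-1, -4, 0, 0, 0],
    [-1, -6, 0, 0, 0],
    [-1, -8, 0, 0, 0],
    [-1, -8, 0, 0, 0],
  ],
)

```text
time: 15.02
tool_pos: [0.5041, 0.0301, 0.079]
ee_rot: [3.142, 0.0, 3.017]
wrist_force: [0.4, -1.4, -2.4]
width: 0.0558
```

Call:
step_arm(
  series=[
    [-1, -2, 0, 0, 0],
    [-1, -4, 0, 0, 0],
    [-1, -6, 0, 0, 0],
    [-1, -8, 0, 0, 0],
    [-1, -8, 0, 0, 0],
  ],
)

```text
time: 15.65
tool_pos: [0.5119, 0.0291, 0.079]
ee_rot: [3.142, 0.0, 3.017]
wrist_force: [0.1, 0.4, -1.5]
width: 0.0556
```

Call:
step_arm(
  series=[
    [-1, -2, 0, 0, 0],
    [-1, -4, 0, 0, 0],
    [-1, -6, 0, 0, 0],
    [-1, -8, 0, 0, 0],
    [-1, -8, 0, 0, 0],
  ],
)

```text
time: 16.27
tool_pos: [0.5199, 0.0281, 0.079]
ee_rot: [3.142, 0.0, 3.017]
wrist_force: [0.0, -0.3, -0.9]
width: 0.0558
```

Call:
step_arm(
  series=[
    [-1, -2, 0, 0, 0],
    [-1, -4, 0, 0, 0],
    [-1, -6, 0, 0, 0],
    [-1, -8, 0, 0, 0],
    [-1, -8, 0, 0, 0],
  ],
)

```text
time: 16.9
tool_pos: [0.5278, 0.0271, 0.079]
ee_rot: [3.141, 0.0, 3.017]
wrist_force: [-0.9, -0.3, -1.3]
width: 0.0555
```

Call:
step_arm(
  series=[
    [-1, -2, 0, 0, 0],
    [-1, -4, 0, 0, 0],
    [-1, -6, 0, 0, 0],
    [-1, -6, 0, 0, 0],
  ],
)

```text
time: 17.4
tool_pos: [0.5338, 0.0264, 0.079]
ee_rot: [3.142, 0.0, 3.017]
wrist_force: [-0.3, 0.6, -0.3]
width: 0.0559
```

Call:
step_arm(
  series=[
    [-1, -2, 0, 0, 0],
    [-1, -4, 0, 0, 0],
    [-1, -6, 0, 0, 0],
    [-1, -6, 0, 0, 0],
  ],
)

```text
time: 17.9
tool_pos: [0.5397, 0.0256, 0.079]
ee_rot: [3.142, 0.0, 3.017]
wrist_force: [-0.2, -0.0, -1.7]
width: 0.0556
```

Call:
step_arm(
  series=[
    [-1, 0, 0, 1, 0],
    [1, 0, 0, 1, 0],
    [1, 0, 0, 1, 0],
    [1, 0, 0, 1, 0],
    [1, 0, 0, 1, 0],
    [1, 0, 0, 1, 0],
    [1, 0, 0, 1, 0],
    [1, 0, 0, 1, 0],
  ],
)

```text
time: 18.9
tool_pos: [0.5396, 0.0257, 0.078]
ee_rot: [3.142, 0.0, 3.017]
wrist_force: [-0.3, 0.2, 0.4]
width: 0.0943
```

```bash
python3 - <<'E'
from h import *
s=cams.snapshot("scene"); a=s["pixels"][185:265,270:370,::-1]
cv2.imwrite("pics/c7.png",cv2.resize(np.ascontiguousarray(a),None,fx=6,fy=6,interpolation=2))
E
```

```text
(no output)
```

View pics/c7.png

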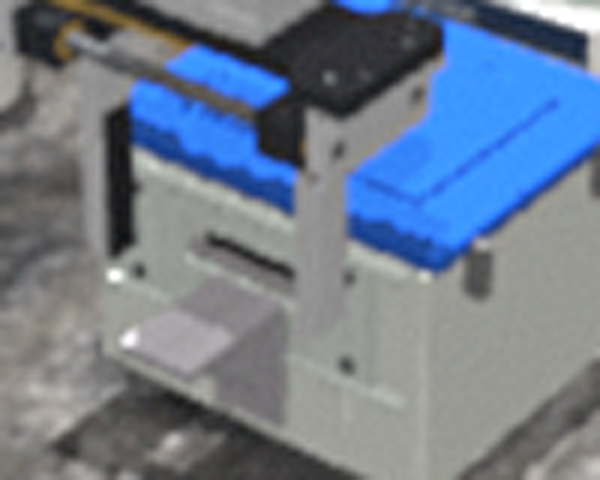

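The mailer has gone through: nothing orange shows on the sill. Backing off clear.

Call:
step_arm(
  series=[
    [1, 20, 0, 0, 0],
    [1, 50, 0, 0, 0],
    [1, 90, 0, 0, 0],
    [1, 120, 0, -40, 0],
    [1, 120, 0, -90, 0],
    [1, 120, 0, -120, 0],
    [1, 120, 0, -120, 0],
    [1, 120, 0, -120, 0],
    [1, 120, 0, -120, 0],
  ],
)

```text
time: 20.08
tool_pos: [0.4195, 0.0406, 0.1959]
ee_rot: [-3.141, -0.004, 3.017]
wrist_force: [0.6, 0.5, 0.1]
width: 0.0942
```

```bash
python3 - <<'E'
from h import *
s=cams.snapshot("scene"); a=s["pixels"][160:360,180:500,::-1]
cv2.imwrite("pics/c8.png",cv2.resize(np.ascontiguousarray(a),None,fx=2.5,fy=2.5,interpolation=2))
for l in("mailer_mid","bench_timer","tape_roll","wash_bottle"):
    for r in models.pinpoint(s,l)[:3]: print(l,np.round(r["position"],3),round(r["p"],2))
o=robot.get_obs(); print(o["wrist_force"],o["qvel"].round(3))
E
```

```text
mailer_mid [ 0.319 -0.24   0.006] 0.73
mailer_mid [ 0.463 -0.411  0.004] 0.67
bench_timer [ 0.433  0.273 -0.002] 0.82
bench_timer [ 0.555  0.016 -0.002] 0.68
tape_roll [ 0.677 -0.355  0.003] 0.8
wash_bottle [ 0.722  0.294 -0.002] 0.87
[-0.0289129  -0.77981941 -0.43420931] [ 0.    -0.004 -0.008  0.    -0.    -0.   ]
```

View pics/c8.png

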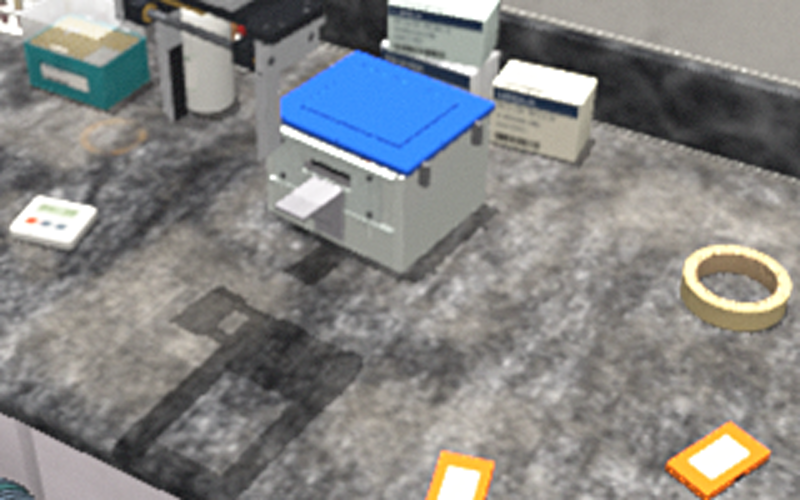

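The sill and slot are empty, only the two smaller look-alikes remain, and the bystanders are where they started. Handing in.

```bash
python3 -c "
from bench import robot; print(robot.close_job())"
```

```text
the job is handed in; nothing more can be done
None
```

The slide mailer is posted: it went through the slot of the return box and dropped inside. I handed the job in at about 20 s of robot time; it reports no verdict.

**What I did:** I picked the largest of the three orange look-alikes and gripped it across its width near the robot-side end. I located the shifted plate from its bolts and slot edges, about 5–6 mm left of my reference point. I fed the mailer in with 1–2 mm steps, then longer ones. The reported wrist forces stayed under about 3 N. I advanced until about 65 mm was through by my estimate, released it, and it slid in without an extra push.

**Last checks:**
- **Slot and sill:** both are empty, with no orange showing.
- **Bystanders:** the timer, tape roll and wash bottle read within about 3 mm of their first measurements, which is within the networks' accuracy.
- **Robot:** it stood clear and touched nothing.

**What I could not confirm or what disagreed:**
- The mailer's final pose inside the closed box could not be seen, so I inferred it from the empty slot and sill.
- The two cameras disagreed by about 5–9 mm in x and 3–5 mm in y on the mailer and lid. I aligned the mailer to the slot in the scene camera alone.
- The networks also gave one false timer report, on the box.

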